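# Open the short nozzle case on the injector test bench

### The job

Two black nozzle cases stand on the test bench. Open the shorter one: press the round button in its lid fully down, then keep a finger on the spring-loaded lid and let it rise gently, not snapping, until it stands fully open by itself. Leave the long case shut and the small nozzle standing on the bench between the cases where it is.

Things in the scene. Friction and masses are not known exactly. Their poses are not given: they have to be found in the camera images.
- short_case: The case to open: a black plastic box fixed to the bench, 110 mm deep (its x), 125 mm long (its y), walls 45 mm high plus a 10 mm lid, so the closed lid's top is at 55.5 mm. Origin at the centre of its underside; z up. The lid hinges on the rim of its +x side, the button is near its -x side. Yaw lies within 0.35 rad of 0; at yaw 0: its hinge side is away from the robot (+x) and its button side towards the robot.
- short_case_button_top (a point): Centre of the top of the short case's round aluminium button, 26 mm across, midway along the lid near its front edge, 82 mm from the hinge line. It stands 8 mm proud of the lid (63.5 mm above the bench while shut), moves with the lid, and goes 5 mm down into it when pressed: 0.6 N starts it, 2 N bottoms it, the catch is free after about 3 mm. Pressing harder does no harm: the lid rests on the box.
- short_case_button (a joint): Travel of the short case's button (m): 0 up, 0.005 fully pressed. Once the catch is free the lid pushes up against the finger with about 3 N, holding the button down, and follows the finger as it backs off.
- short_case_hinge (a point): Middle of the short case's hinge line, at the rim of its +x side, 45 mm above the bench; the line runs along the case's y. The lid turns about it.
- short_case_lid (a joint): Opening angle of the short case's lid (rad): about 0.01 shut on its catch, 1.3 fully open against its stop (15 degrees short of upright, its outer face looking away from the robot). A spring drives it open and holds it there; let go, it flies up at over 8 rad/s. The lid reaches 110 mm from the hinge.
- long_case: The other case, to be left shut: the same shape, button and lid, but 210 mm long (its y) instead of 125 mm. Origin at the centre of its underside, axes as for the short case.
- long_case_lid (a joint): Opening angle of the long case's lid (rad): about 0.01 shut.
- nozzle: Small loose steel nozzle standing upright on the bench between the two cases, 26 mm across, 60 mm tall. Origin at the centre of its underside.
There are look-alikes about, which are no part of the job. Leave any purple look-alike of the long_case alone. Of the things shaped like the nozzle, the steel one is meant.

How it is judged:
On the way, in this order (a step that is already met when the one before it is completed fails the run):
1. the short case's button is pressed nearly down (value of joint short_case_button above 0.003 m), for 0.03 s.
2. the short case's lid has been let up part way (value of joint short_case_lid between 0.3 and 1.1 rad), for 0.1 s.
At the end, for the whole second after the job is handed in: The short case's lid stands open by more than 1.15 rad (66 degrees) and at rest, the long case's lid is shut (under 0.1 rad), and the loose nozzle stands upright within 30 mm of where it was (value of joint short_case_lid above 1.15 rad and velocity of joint short_case_lid below 0.1 rad/s and value of joint long_case_lid below 0.1 rad and angle between nozzle's own z axis and vertical below 0.3 rad and distance of nozzle from where it was at the start of the episode below 0.03 m); the robot touches nothing.
It fails at once if the short case's lid snaps open (turns faster than 4 rad/s) (velocity of joint short_case_lid above 4 rad/s).
It fails at once if the long case is opened (value of joint long_case_lid above 0.15 rad).
It fails at once if the loose nozzle is knocked over (angle between nozzle's own z axis and vertical above 0.6 rad).
It also fails if it takes over 35 s, if anything falls off the work surface, if the arm or the gripper's body presses on something with over 40 N, if the wrist force passes 120 N, or if a joint passes its speed limit or range.

### The arm

A 6-joint arm with a two-finger parallel gripper is mounted at the origin on the work surface. World frame = base frame: x ahead of the robot, y to its left, z up, the work surface at z = 0. Lengths are in m, angles in rad, forces in N, time in s.
With the tool pointing down it reaches from about 0.3 to 0.775 m from the base axis. Payload 14.6 kg.
Tool frame: the origin (TCP) lies at the very end of the fingers, on their centre line; the grasp point (between the pads) lies 19 mm behind it (pinch_z is the distance from the TCP to the grasp point, in m); z points along the fingers, y is the direction in which the jaws open and shut (so a half turn about z gives the same grasp; the last joint's range is limited). The gripper opens to 94 mm and grips with 3 to 60 N. Pads are 16 mm wide; open, the fingers measure 119 mm over their backs; the gripper's body (75 mm by 177 mm) begins 78 mm behind the grasp point.
Start: joints at [-1.238, 0.3, 1.521, -0, 1.321, -0.067], TCP at [0.214, -0.507, 0.205] pointing down, gripper open.
Joint ranges: [-3.03, 3.03], [-0.79, 2.21], [0.23, 2.52], [-1.04, 4.18], [0, 3.07], [-2.55, 2.55]. Speed limits (rad/s): [2.22, 2.22, 2.57, 3.14, 3.14, 3.14].

### API

Orientations are given as [roll, pitch, yaw] about the fixed x, y, z axes, in that order (R = Rz(yaw) Ry(pitch) Rx(roll)).
In Python, from station import get_obs, camera, hand_in, pinch_z gives the robot as it stands.
- The arm moves only by the tool servo_tool, never from a script. Its argument "moves" is a list that holds one entry, the list of rows, each a list of 7 numbers: the turn, a rotation vector about the tool's x, y, z normalised to -1 to 1, where 1 is pi/2 rad, then the shift along the tool's x, y, z normalised to -1 to 1, where 1 is 500 mm, then the closure, from 0 (fully open) to 1 (shut). In form: [[[rx, ry, rz, x, y, z, hand], ...]]. A call has 1 to 12 rows; each row is the pose to reach, as a shift and turn from the pose measured when the call began, along the tool's axes at that moment; what a row does not reach only later rows make up. A row lasts 1/12 s, in which the tool goes at most 41.7 mm and 7.16 degrees, less where a joint would pass 70% of its speed; a pose out of reach is approached as far as the arm can. A call with a number of a shift or a turn outside -1 to 1 is refused whole. A call with a gripper value outside its range is refused whole. The fingers move at their own pace and stop on an object; "squeeze" is the grip in N (left out, the last holds). Time passes only in rows, so rows that repeat a pose let the fingers close. It gives the time, the measured TCP pose, the force and the opening at its end, in the units of the state.
- get_obs(): the state, without advancing time (a new reading comes with each control period).
- camera(name): name is "side" or "top" or "wrist"; returns a dict with "color" (420x560x3 uint8, red, green, blue), "intrinsics" (3x3 intrinsics, pixels), "distortion" ([k1, k2, p1, p2, k3] as OpenCV has them; the pictures are not rectified), "rvec" (rotation vector, rad) and "tvec" (3), from world to camera coordinates, as OpenCV has them. Camera axes: x right, y down, z forward; pixel columns grow to the right and rows downward; lengths in m; the calibration is good to about 2 mm. A picture is of the moment at which its call begins. There is no depth.
- hand_in(): hands the job in, once; it reports no verdict.
The state is a dict: "time_s": time; "qpos": joint angles; "joint_vel": joint speeds; "tau": joint torques, N m; "ee_pos": TCP position; "eef_rot": TCP orientation; "force": force on the tool from outside, world axes, zero at the start; "moment": the same for the moment, N m; "grip_width": finger opening in m.
Only numpy, scipy, OpenCV 4.12 (cv2) and the standard library are available. Lean on these libraries where they do the work, as an engineer would, in place of code of your own. Each camera call takes 0.05 s, during which the arm holds its last target.

## Working session

There is one attempt and no reset: what is moved stays moved. The work goes in short steps, Python scripts to look and compute and a tool call to move; the robot and the scene stay as the last step left them, time stands still between calls to the robot, and variables do not carry over. Pictures are saved under pics/ and viewed, and the job is handed in when it is done.

Besides the shell and the picture viewer there is one more tool, called after "Emit:" by a JSON object that holds its "op" and its "data", one argument or row to a line. servo_tool: Moves the arm, as the interface text tells. Scaled input: -1 to 1 covers 500 mm each way for a shift and pi/2 rad each way for a turn. Its arguments: {"type":"object","properties":{"moves":{"type":"array"},"squeeze":{"type":"number"}},"required":["moves"]}

```bash
mkdir -p pics; ls
python3 - <<'E'
from station import get_obs, camera, pinch_z
import cv2
o=get_obs(); print(o, pinch_z)
for n in ["side","top"]:
    c=camera(n); cv2.imwrite(f"pics/{n}0.png",c["color"][:,:,::-1]); print(n,c["intrinsics"],c["distortion"],c["rvec"],c["tvec"])
E
```

```text
pics
{'time_s': 0.0, 'qpos': array([-1.23761184e+00,  3.00446899e-01,  1.52154637e+00,  1.20221287e-06,
        1.32069736e+00, -6.66023774e-02]), 'joint_vel': array([ 1.60823836e-03, -1.87376228e-04, -8.88558654e-04, -1.02628112e-03,
        4.80522931e-05, -5.58034978e-04]), 'tau': array([ 3.68675855e-04, -5.31807268e+01, -3.52736449e+01,  7.08416803e-02,
        2.43924907e-02, -8.80518724e-05]), 'ee_pos': array([ 0.21398739, -0.50639636,  0.20491429]), 'eef_rot': array([-3.14049719e+00, -7.42354987e-05,  3.99786522e-01]), 'force': array([-0.56090508, -0.728184  ,  0.08056904]), 'moment': array([-0.00493711,  0.01334053, -0.04467888]), 'grip_width': 0.09398115026592589} 0.0188
side [[386.63311345   0.         283.35583425]
 [  0.         386.63311345 205.35973407]
 [  0.           0.           1.        ]] [0.01378575 0.         0.         0.         0.        ] [ 2.23514484 -0.08839291  0.04561039] [-0.52522551  0.12951104  0.74735163]
top [[413.87033734   0.         276.16660923]
 [  0.         413.87033734 215.89939024]
 [  0.           0.           1.        ]] [-0.069212  0.        0.        0.        0.      ] [ 2.15828024 -2.05956326  0.20510765] [0.05517627 0.53188041 0.87434131]
```

View pics/side0.png

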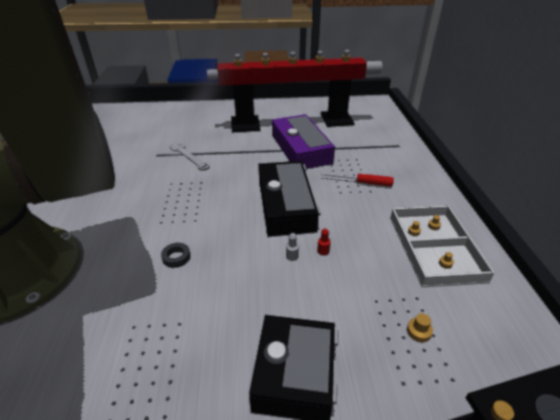

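View pics/top0.png

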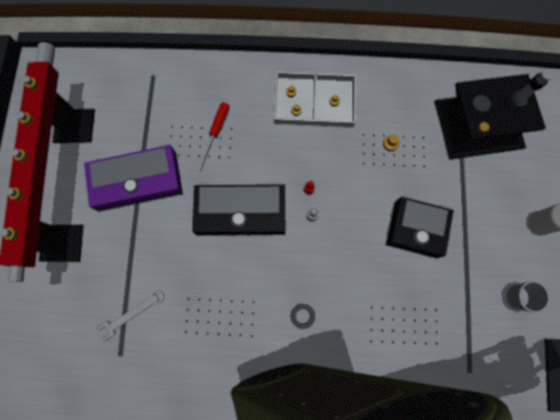

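The top view shows two black cases: one at (239,209), about 92 px long, and one at (420,226), about 60 px long. The purple look-alike is at (132,177). The steel nozzle is at (312,214) and the red one at (310,187). The case at (420,226) is the short one, because its side along y is the shorter. I'll confirm that in an enlarged crop.

Run:
```python
import cv2
a=cv2.imread("pics/top0.png")[185:270,370:470]; cv2.imwrite("pics/top0c.png",cv2.resize(a,None,fx=7,fy=7,interpolation=cv2.INTER_CUBIC))
a=cv2.imread("pics/side0.png")[305:420,240:350]; cv2.imwrite("pics/side0c.png",cv2.resize(a,None,fx=5,fy=5,interpolation=cv2.INTER_CUBIC))
```

```text
(no output)
```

View pics/top0c.png

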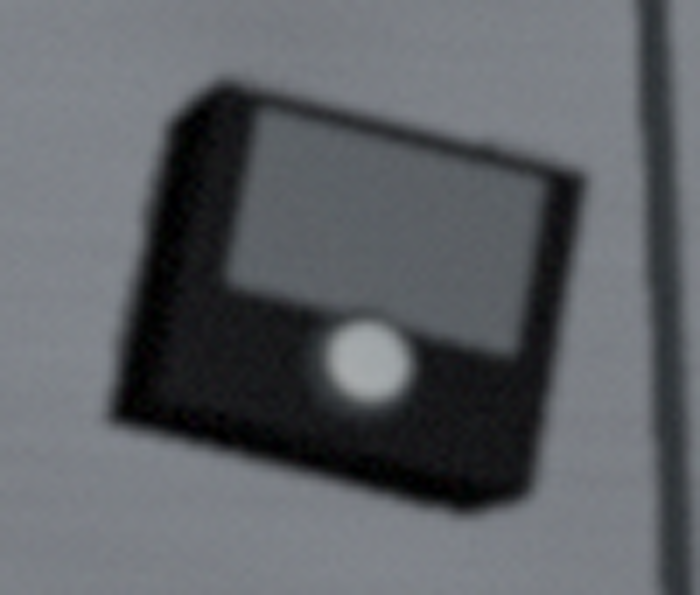

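View pics/side0c.png

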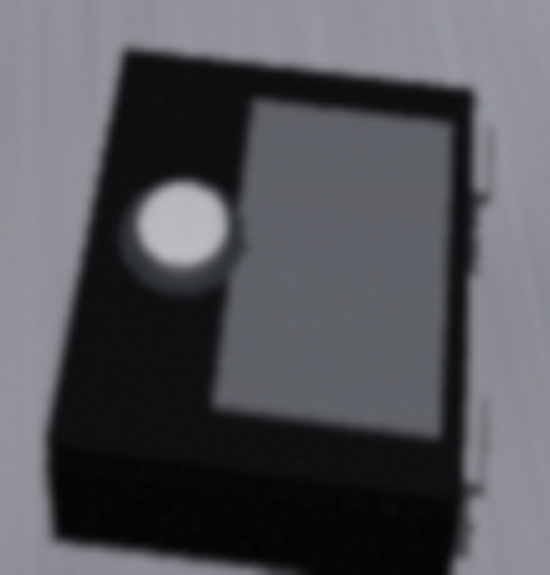

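The crop confirms it: the button top centre is at crop (368,362) in the top view and (182,224) in the side view. Next I'll compute positions from these.

```bash
cat > h.py <<'E'
import numpy as np, cv2
from station import camera
CAL={}
def cal(n):
    if n not in CAL:
        CAL[n]=camera(n)
    return CAL[n]
def ray(n,uv):
    c=cal(n); p=cv2.undistortPoints(np.array([[uv]],float),c["intrinsics"],np.array(c["distortion"]))[0,0]
    R=cv2.Rodrigues(np.array(c["rvec"]))[0]; t=np.array(c["tvec"]).ravel()
    return -R.T@t, R.T@np.array([p[0],p[1],1])
def atz(n,uv,z):
    o,d=ray(n,uv); return o+d*(z-o[2])/d[2]
def tri(a,b):
    o1,d1=ray(*a);o2,d2=ray(*b)
    A=np.c_[d1,-d2]; s=np.linalg.lstsq(A,o2-o1,rcond=None)[0]
    p,q=o1+s[0]*d1,o2+s[1]*d2; return (p+q)/2,np.linalg.norm(p-q)
def proj(n,P):
    c=cal(n); return cv2.projectPoints(np.array(P,float).reshape(-1,3),np.array(c["rvec"],float),np.array(c["tvec"],float),c["intrinsics"],np.array(c["distortion"]))[0][:,0]
E
python3 - <<'E'
from h import *
np.set_printoptions(precision=4,suppress=True)
f=lambda x,y,s,x0,y0:((x+.5)/s-.5+x0,(y+.5)/s-.5+y0)
T=lambda x,y:f(x,y,7,370,185); S=lambda x,y:f(x,y,5,240,305)
print(tri(("top",T(368,362)),("side",S(182,224))),atz("top",T(368,362),.0635),atz("side",S(182,224),.0635))
P=np.array([atz("top",T(*u),.0555) for u in [(258,108),(548,180),(517,357),(228,287)]]);print(P)
Q=np.array([atz("side",S(*u),.0555) for u in [(252,98),(455,122),(440,438),(212,408)]]);print(Q)
for p,q in ((P[1],P[0]),(P[2],P[3])): d=q-p;print("top yaw",np.arctan2(-d[0],d[1]),np.linalg.norm(d))
for p,q in ((Q[2],Q[1]),(Q[3],Q[0])): d=q-p;print("side yaw",np.arctan2(-d[0],d[1]),np.linalg.norm(d))
C=np.array([atz("side",S(*u),.0555) for u in [(127,50),(472,92),(462,497),(50,437)]]);print(C,[np.linalg.norm(C[i]-C[i-1]) for i in range(4)])
print("nozzle top", atz("top",(312,214),.0))
E
```

```text
(array([ 0.496 , -0.2441,  0.067 ]), np.float64(0.0016736601630393513)) [ 0.4958 -0.2454  0.0635] [ 0.4969 -0.2418  0.0635]
[[ 0.5791 -0.214   0.0555]
 [ 0.5596 -0.309   0.0555]
 [ 0.5009 -0.2967  0.0555]
 [ 0.5195 -0.2033  0.0555]]
[[ 0.5213 -0.1964  0.0555]
 [ 0.5817 -0.2096  0.0555]
 [ 0.5609 -0.3037  0.0555]
 [ 0.5017 -0.2911  0.0555]]
top yaw -0.20259307687289987 0.0969568576180195
top yaw -0.19634197162864606 0.09526901070760058
side yaw -0.21759374463080905 0.09640501468901097
side yaw -0.20418025791147704 0.09667056290966478
[[ 0.4839 -0.176   0.0555]
 [ 0.5888 -0.1996  0.0555]
 [ 0.564  -0.3191  0.0555]
 [ 0.4585 -0.2954  0.0555]] [np.float64(0.12208079409914013), np.float64(0.10754722337803432), np.float64(0.12214279309882038), np.float64(0.10808253895536679)]
nozzle top [ 0.5486 -0.0042  0.    ]
```

```bash
cat >> h.py <<'E'
from scipy.spatial.transform import Rotation as Ro
def cmd(P,yaw=None,pitch=0):
    from station import get_obs
    o=get_obs(); R=Ro.from_euler('xyz',o['eef_rot'])
    s=R.inv().apply(np.array(P)-o['ee_pos'])/0.5
    G=R if yaw is None else Ro.from_euler('xyz',[np.pi,pitch,yaw])
    return np.r_[(R.inv()*G).as_rotvec()/(np.pi/2), s]
E
python3 - <<'E'
from h import *
np.set_printoptions(precision=4,suppress=True)
for u in [(437,100),(450,157),(525,150)]: print(atz("top",u,0.0),atz("top",u,0.1))
for u in [(457,83),(467,138),(545,128),(545,77)]: print(u,atz("top",u,0.05),atz("top",u,.1))
print(atz("side",(470,392),0.),atz("side",(553,366),0.))
B=np.array([.496,-.2437,0]); X=np.array([np.cos(.205),-np.sin(.205),0])
print(cmd(B+.005*X+[0,0,.10],-.205))
# self-consistency overlay
H=B+.082*X; Y=np.array([-X[1],X[0],0]); 
for n in("top","side"): print(n,proj(n,[H+[0,0,.0555]+a*Y-b*X for a,b in((.0625,0),(-.0625,0),(-.0625,.11),(.0625,.11))]))
E
```

```text
[ 0.8623 -0.3169 -0.    ] [ 0.8082 -0.2771  0.1   ]
[ 0.709 -0.343  0.   ] [ 0.6708 -0.3006  0.1   ]
[ 0.7389 -0.539   0.    ] [ 0.6976 -0.4762  0.1   ]
(457, 83) [ 0.8847 -0.3496  0.05  ] [ 0.8549 -0.3269  0.1   ]
(467, 138) [ 0.7403 -0.3657  0.05  ] [ 0.7184 -0.3421  0.1   ]
(545, 128) [ 0.7787 -0.5646  0.05  ] [ 0.7547 -0.5301  0.1   ]
(545, 77) [ 0.9186 -0.5807  0.05  ] [ 0.887  -0.5454  0.1   ]
[ 0.7768 -0.2924  0.    ] [ 0.9222 -0.2628  0.    ]
[-0.0002  0.      0.385   0.7323 -0.259   0.2107]
top [[399.9168 195.4681]
 [453.2266 208.829 ]
 [445.1439 255.6333]
 [390.5657 241.9136]]
side [[334.0947 322.794 ]
 [332.0274 405.9746]
 [247.5877 395.0697]
 [263.3883 315.1625]]
```

Emit:
{"op": "servo_tool", "data": {
  "moves": [
    [[0,0,0.385,0.732,-0.259,0.21,1],[0,0,0.385,0.732,-0.259,0.21,1],[0,0,0.385,0.732,-0.259,0.21,1],[0,0,0.385,0.732,-0.259,0.21,1],[0,0,0.385,0.732,-0.259,0.21,1],[0,0,0.385,0.732,-0.259,0.21,1],[0,0,0.385,0.732,-0.259,0.21,1],[0,0,0.385,0.732,-0.259,0.21,1],[0,0,0.385,0.732,-0.259,0.21,1],[0,0,0.385,0.732,-0.259,0.21,1],[0,0,0.385,0.732,-0.259,0.21,1],[0,0,0.385,0.732,-0.259,0.21,1]]
  ],
  "squeeze": 20
}}

```text
time_s: 1.3
ee_pos: [0.5015, -0.2431, 0.0994]
eef_rot: [-3.141, 0.002, -0.202]
force: [-0.6, -1.0, 1.6]
grip_width: 0.0171
```

Let it settle while descending to z≈0.07, then look.

Emit:
{"op": "servo_tool", "data": {
  "moves": [
    [[0,0,0,0,0,0.04,1],[0,0,0,0,0,0.055,1],[0,0,0,0,0,0.055,1],[0,0,0,0,0,0.055,1]]
  ]
}}

```text
time_s: 1.63
ee_pos: [0.5009, -0.2438, 0.0722]
eef_rot: [-3.141, 0.002, -0.203]
force: [-0.7, 0.3, -0.2]
grip_width: 0.0005
```

Run:
```python
from h import *
from station import get_obs
o=get_obs(); print(o['ee_pos'],o['eef_rot'],o['force'],o['grip_width'],o['time_s'])
ims=[]
for n,(y,x) in dict(top=(170,360),side=(270,220)).items():
    c=cal(n); u=proj(n,[[.496,-.2437,.0635]])[0]; print(n,u,proj(n,[o['ee_pos']]))
    a=c["color"][y:y+130,x:x+130,::-1]; ims.append(cv2.resize(a,(390,390),interpolation=cv2.INTER_CUBIC))
cv2.imwrite("pics/pre.png",np.hstack(ims))
c=cal("wrist"); cv2.imwrite("pics/prew.png",c["color"][:,:,::-1])
```

```text
[ 0.50088174 -0.24383418  0.07222158] [-3.14069921e+00  2.06599787e-03 -2.03000422e-01] [-0.72714879  0.26065436 -0.23740195] 0.000538084918065992 1.6333
top [421.38153998 236.1451453 ] [[422.72600439 233.33749485]]
side [275.43611582 350.68417596] [[278.84788011 347.05949955]]
```

View pics/pre.png

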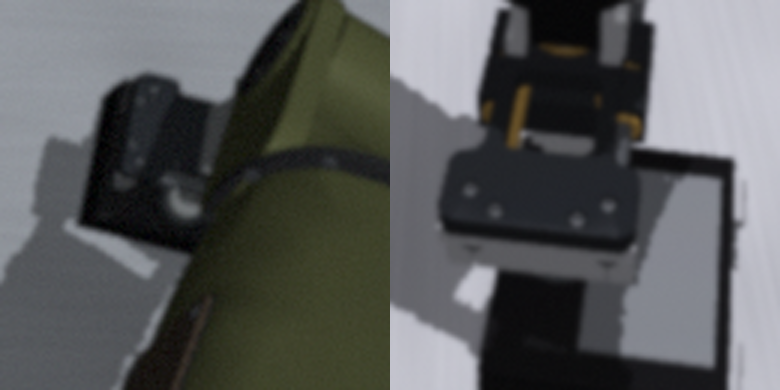

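View pics/prew.png

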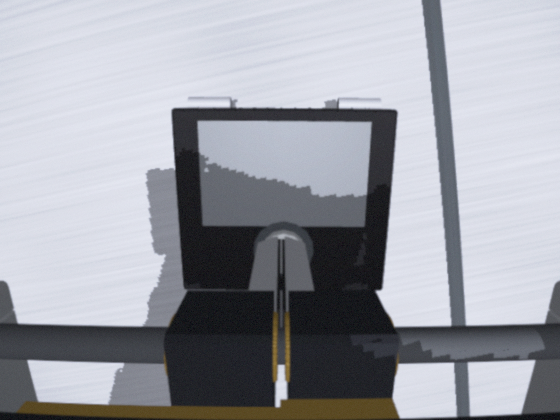

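Run:
```python
from h import *
np.set_printoptions(precision=1,suppress=True)
c=cal("wrist"); im=c["color"][190:300,220:350,::-1]
cv2.imwrite("pics/prew2.png",cv2.resize(im,None,fx=6,fy=6,interpolation=cv2.INTER_CUBIC))
B=np.array([.496,-.2437,.0635]);X=np.array([np.cos(.205),-np.sin(.205),0]);Y=np.array([-X[1],X[0],0])
for nm,P in dict(btn_far=B+.013*X,btn_l=B+.013*Y,btn_r=B-.013*Y,lidbase_far=B+.013*X-[0,0,.008],hingeL=B+.082*X+.0625*Y-[0,0,.008],hingeR=B+.082*X-.0625*Y-[0,0,.008],tipfar=np.array([.5009,-.2438,.0722])+.008*X).items(): print(nm,proj("wrist",[P])[0], (proj("wrist",[P])[0]-[220,190])*6)
```

```text
btn_far [282.1 230.1] [372.8 240.4]
btn_l [259.6 251.2] [237.9 367.3]
btn_r [304.5 251.3] [507.  367.7]
lidbase_far [282.1 225.6] [372.5 213.4]
hingeL [167.7 105. ] [-313.7 -510. ]
hingeR [397.  105.4] [1062.3 -507.4]
tipfar [280.5 235.7] [363.2 274.1]
```

View pics/prew2.png

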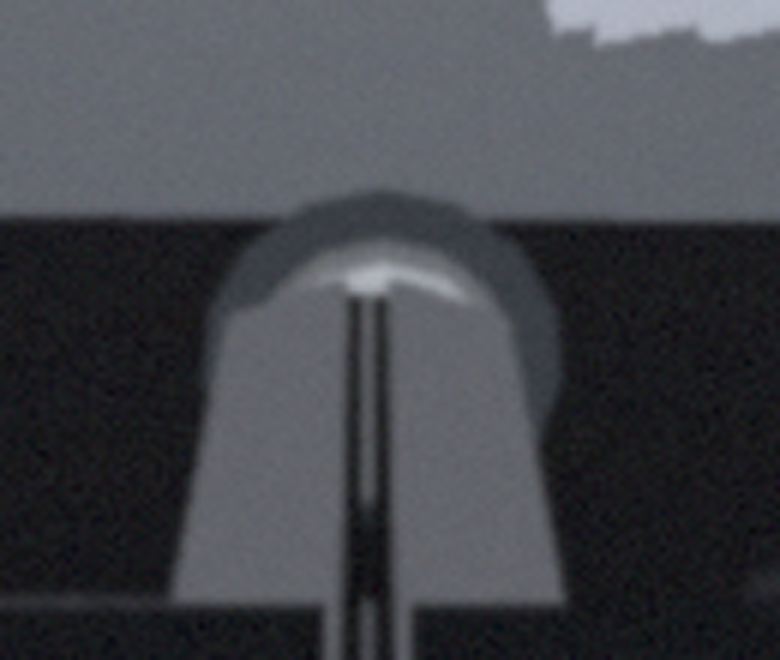

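The wrist view agrees with the measurement: the button rim is centred under the fingertips, with its far edge at crop (380,240), where I predicted (373,240). Now I'll press.

Emit:
{"op": "servo_tool", "data": {
  "moves": [
    [[0,0,0,0,0,0.012,1],[0,0,0,0,0,0.018,1],[0,0,0,0,0,0.024,1],[0,0,0,0,0,0.029,1],[0,0,0,0,0,0.032,1],[0,0,0,0,0,0.032,1],[0,0,0,0,0,0.032,1]]
  ]
}}

```text
time_s: 2.42
ee_pos: [0.5015, -0.2437, 0.058]
eef_rot: [-3.142, 0.0, -0.202]
force: [-8.1, 3.3, 17.5]
grip_width: 0.0006
```

Bottomed at z=0.058 with 17.5 N on the tool. Now I'll back off along the lid's arc, first to about 0.4 rad.

Emit:
{"op": "servo_tool", "data": {
  "moves": [
    [[0,0,0,0.0015,0,-0.0085,1],[0,0,0,0.0034,0,-0.0168,1],[0,0,0,0.0058,0,-0.025,1],[0,0,0,0.0085,0,-0.033,1],[0,0,0,0.0117,0,-0.041,1],[0,0,0,0.0153,0,-0.049,1],[0,0,0,0.019,0,-0.057,1],[0,0,0,0.0235,0,-0.064,1],[0,0,0,0.0235,0,-0.064,1]]
  ]
}}

```text
time_s: 3.17
ee_pos: [0.5138, -0.2463, 0.0908]
eef_rot: [3.141, -0.001, -0.202]
force: [-0.7, -0.1, 2.7]
grip_width: 0.0005
```

Run:
```python
from h import *
from station import get_obs
o=get_obs(); print(o['ee_pos'],o['force'],o['time_s'])
ims=[]
for n,(y,x) in dict(wrist=(150,180),side=(250,220)).items():
    a=cal(n)["color"][y:y+170,x:x+170,::-1]; ims.append(cv2.resize(a,(400,400),interpolation=cv2.INTER_CUBIC))
cv2.imwrite("pics/up1.png",np.hstack(ims))
```

```text
[ 0.51376656 -0.24630633  0.09082583] [-0.736789  -0.0525482  2.6796154] 3.1667
```

View pics/up1.png

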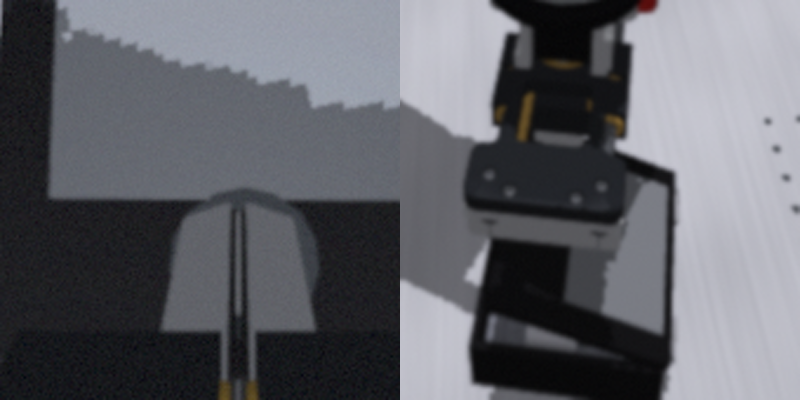

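The lid follows the finger at about 0.4 rad, with 2.7 N on the fingertip. Next I'll take it to about 0.9 rad.

Emit:
{"op": "servo_tool", "data": {
  "moves": [
    [[0,0,0,0.0047,0,-0.007,1],[0,0,0,0.0097,0,-0.014,1],[0,0,0,0.015,0,-0.021,1],[0,0,0,0.021,0,-0.027,1],[0,0,0,0.027,0,-0.0335,1],[0,0,0,0.033,0,-0.039,1],[0,0,0,0.04,0,-0.045,1],[0,0,0,0.0465,0,-0.05,1],[0,0,0,0.054,0,-0.055,1],[0,0,0,0.061,0,-0.059,1],[0,0,0,0.061,0,-0.059,1]]
  ]
}}

```text
time_s: 4.18
ee_pos: [0.5438, -0.2524, 0.1199]
eef_rot: [3.141, -0.001, -0.202]
force: [0.1, -1.5, 2.5]
grip_width: 0.0004
```

Run:
```python
from h import *
from station import get_obs
o=get_obs(); print(o['ee_pos'],o['force'],o['time_s'])
ims=[]
for n,(y,x) in dict(wrist=(150,180),side=(230,220)).items():
    a=cal(n)["color"][y:y+180,x:x+180,::-1]; ims.append(cv2.resize(a,(400,400),interpolation=cv2.INTER_CUBIC))
cv2.imwrite("pics/up2.png",np.hstack(ims))
```

```text
[ 0.54378021 -0.25237566  0.11989906] [ 0.05775345 -1.5173665   2.53265494] 4.1833
```

View pics/up2.png

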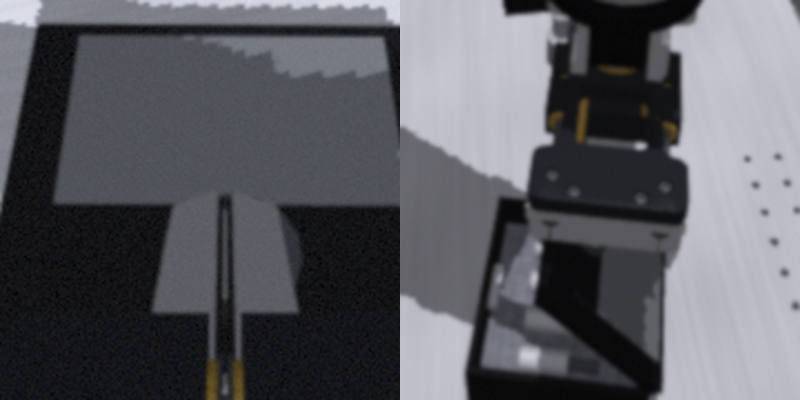

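By geometry the lid is at about 0.92 rad (corner radius 85.5 mm, as expected). I'll continue past the 1.3 rad stop so that the finger leaves the lid.

Emit:
{"op": "servo_tool", "data": {
  "moves": [
    [[0,0,0,0.0076,0,-0.004,1],[0,0,0,0.0154,0,-0.008,1],[0,0,0,0.023,0,-0.011,1],[0,0,0,0.0315,0,-0.014,1],[0,0,0,0.0395,0,-0.0165,1],[0,0,0,0.048,0,-0.0185,1],[0,0,0,0.0565,0,-0.02,1],[0,0,0,0.065,0,-0.0215,1],[0,0,0,0.0735,0,-0.022,1],[0,0,0,0.082,0,-0.0225,1],[0,0,0,0.092,0,-0.023,1],[0,0,0,0.1,0,-0.023,1]]
  ]
}}

```text
time_s: 5.28
ee_pos: [0.5924, -0.2622, 0.1305]
eef_rot: [-3.141, 0.001, -0.202]
force: [0.0, -0.4, 0.6]
grip_width: 0.0003
```

Run:
```python
from h import *
from station import get_obs
o=get_obs(); print(o['ee_pos'],o['force'],o['time_s'])
ims=[]
for n,(y,x) in dict(wrist=(150,180),side=(210,220)).items():
    a=cal(n)["color"][y:y+200,x:x+200,::-1]; ims.append(cv2.resize(a,(400,400),interpolation=cv2.INTER_CUBIC))
cv2.imwrite("pics/up3.png",np.hstack(ims))
```

```text
[ 0.59239351 -0.26217476  0.13053851] [ 0.03126733 -0.39346511  0.61852572] 5.2833
```

View pics/up3.png

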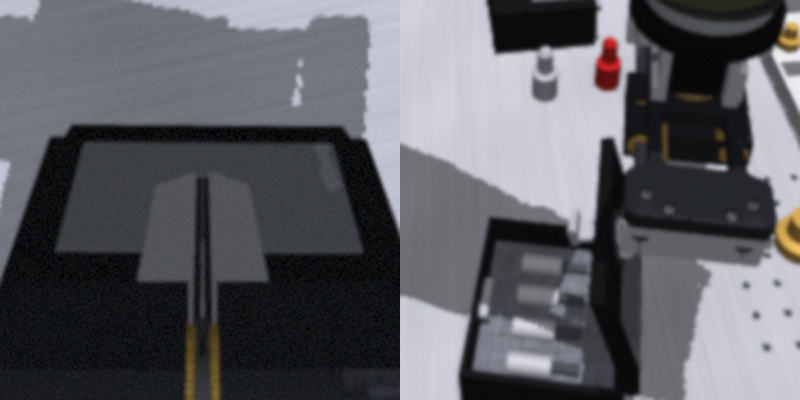

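The lid stands open at its stop and the force is near zero. I'll clear it by going away first, then up.

Emit:
{"op": "servo_tool", "data": {
  "moves": [
    [[0,0,0,0.03,0,0,1],[0,0,0,0.06,0,0,1],[0,0,0,0.06,0,-0.04,1],[0,0,0,0.06,0,-0.1,1],[0,0,0,0.06,0,-0.17,1],[0,0,0,0.06,0,-0.24,1],[0,0,0,0.06,0,-0.24,1],[0,0,0,0.06,0,-0.24,1],[0,0,0,0.06,0,-0.24,1]]
  ]
}}

```text
time_s: 6.13
ee_pos: [0.6215, -0.2681, 0.2493]
eef_rot: [-3.141, 0.002, -0.202]
force: [-0.6, 1.1, -0.5]
grip_width: 0.0005
```

Run:
```python
from h import *
from station import get_obs
o=get_obs(); print(o['ee_pos'],o['force'],o['time_s'],abs(o['joint_vel']).max())
H=np.array([.576,-.260,.045]);X=np.array([.979,-.204,0]);Y=np.array([.204,.979,0]);Z=np.array([0,0,1])
for th in(1.15,1.3): print(th,proj("side",[H+a*Y+.11*(-np.cos(th)*X+np.sin(th)*Z)+.0105*(np.sin(th)*X+np.cos(th)*Z) for a in(.0625,-.0625)]))
cv2.imwrite("pics/end.png",cal("side")["color"][:,:,::-1])
```

```text
[ 0.62154633 -0.26808898  0.24930304] [-0.59118776  1.08607045 -0.49963252] 6.1333 0.019649531811992065
1.15 [[313.96362682 279.30147922]
 [307.08004814 362.79954188]]
1.3 [[325.69204463 278.45237194]
 [321.37708574 362.54402792]]
```

View pics/end.png

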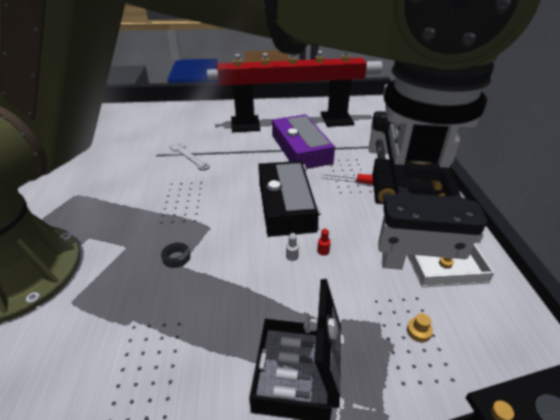

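The lid's upper corner is at about (325,281). The prediction is (326,278) for 1.3 rad and (314,279) for 1.15 rad, so it is fully open. The steel nozzle is upright at (292,246) as before, the long case is shut, and the gripper is clear.

```bash
python3 -c "
from station import hand_in; print(hand_in())"
```

```text
the job is handed in; nothing more can be done
None
```

The short case is open and the job is handed in; the hand-in reports no verdict.

- **Press:** I pressed the button fully down with the closed fingertips. The tool stopped at z = 0.058 m with 17.5 N on it, against an expected bottom of 0.0585 m.
- **Rise:** I let the lid up along its arc at about 0.6 rad/s. The force on the tool stayed at about 2.5 N at both stops on the way (0.4 and 0.9 rad). I then carried on past the stop, moved away and lifted clear. I could not read the lid's speed directly, so that figure is the speed I commanded.
- **Last checks (side camera):**
  - The lid's upper corner is within about 3 px of where it should be at 1.3 rad.
  - The long case looks shut.
  - The steel nozzle is upright and shows no visible shift.
  - The gripper is clear at z = 0.25 m, with forces at noise level, and the last clock reading was 6.1 s.
- **Disagreements:** The top and side cameras differed by about 3 mm on the button's position. I used a value between them, and the wrist view agreed with it to about 1 mm. At 0.9 rad the force read mostly upward rather than along the lid's normal, probably from friction and sensor bias.

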